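# Put pipe collars and timber offcuts back in their storage boards

### The job

Put the stock on the bench away in the plywood storage boards: the wide round, the narrow round and the square pipe collar each go upright, fully down, into the recess of their own shape and size, and the long stepped timber offcut goes flat, step upwards, into the long recess. Stack the short notched offcut on top of the long one there, lying flat on the middle of its thick part and in line with it, and leave everything standing still.

Things in the scene. Friction and masses are not known exactly. Their poses are not given: they have to be found in the camera images.
- collar_wide: Wide round pipe collar of grey plastic, an open tube standing upright: outside diameter 60 mm, wall 4 mm, height 50 mm; about 70 g. Origin: centre of its underside; z up along the tube. Belongs in board_wide.
- collar_narrow: Narrow round pipe collar of grey plastic, an open tube standing upright: outside diameter 42 mm, wall 4 mm, height 50 mm; about 50 g. Origin: centre of its underside; z up along the tube. Belongs in board_narrow.
- collar_square: Square pipe collar of grey plastic, an open square tube standing upright: 52 x 52 mm outside, wall 4 mm, height 50 mm; about 70 g. Origin: centre of its underside; x and y square to its sides, z up along the tube. Belongs in board_square.
- offcut_long: Long pale timber offcut with a half-lap step, lying flat: 100 mm long (its x), 38 mm wide (its y). From x = -15 to +50 mm it is 38 mm thick (the thick part, centred at x = +17.5 mm); from x = -50 to -15 mm only 19 mm thick (the step, cut out of the top, its cut face a darker brown). About 70 g. Origin: centre of the 100 x 38 mm underside; z up. Belongs in board_long, step upwards, either way round.
- offcut_short: Short pale timber offcut with a notched corner, lying flat: overall 56 mm long (its x), 34 mm wide (its y), 30 mm thick. From x = -28 to +6 mm it has its full width; from x = +6 to +28 mm it only spans y = -17 to +1 mm (the corner on the +x, +y side is cut away through the full thickness). About 30 g. Origin: centre of the overall 56 x 34 mm rectangle on its underside; z up. Belongs on top of the thick part of offcut_long.
- board_wide: Plain plywood storage board fixed to the bench, 100 x 100 mm and 22 mm thick, with one routed recess in the middle of its upper face: round, 76 mm in diameter. The recess is 10 mm deep, so its floor is 12 mm above the bench. Origin: centre of the board's underside, which is under the recess centre; z up, x and y along its sides.
- board_narrow: Plain plywood storage board fixed to the bench, 84 x 84 mm and 22 mm thick, with one routed recess in the middle of its upper face: round, 58 mm in diameter. The recess is 10 mm deep, so its floor is 12 mm above the bench. Origin: centre of the board's underside, which is under the recess centre; z up, x and y along its sides.
- board_square: Plain plywood storage board fixed to the bench, 92 x 92 mm and 22 mm thick, with one routed recess in the middle of its upper face: square, 68 x 68 mm, sides parallel to the board's. The recess is 10 mm deep, so its floor is 12 mm above the bench. Origin: centre of the board's underside, which is under the recess centre; z up, x and y along its sides.
- board_long: Plain plywood storage board fixed to the bench, 140 x 80 mm and 22 mm thick, with one routed recess in the middle of its upper face: a rectangle 116 x 54 mm, long along the board's length. The recess is 10 mm deep, so its floor is 12 mm above the bench. Origin: centre of the board's underside, which is under the recess centre; z up, x along its length.

How it is judged:
At the end, for the whole second after the job is handed in: Collars and long offcut seated in their own recesses (within 14 mm of its centre, 4 mm of floor height, 0.08 rad upright); short offcut flat on the long one, within 15 mm along and 13 mm across of the middle of its thick part, in line within 0.3 rad; all at rest (horizontal distance between collar_wide and board_wide below 0.014 m and z of collar_wide in the frame of board_wide between 0.008 and 0.016 m and angle between each of collar_wide, collar_narrow, collar_square, offcut_long, offcut_short's own z axis and vertical below 0.08 rad and linear speed of each of collar_wide, collar_narrow, collar_square, offcut_long, offcut_short below 0.02 m/s and horizontal distance between collar_narrow and board_narrow below 0.014 m and z of collar_narrow in the frame of board_narrow between 0.008 and 0.016 m and horizontal distance between collar_square and board_square below 0.014 m and z of collar_square in the frame of board_square between 0.008 and 0.016 m and horizontal distance between offcut_long and board_long below 0.014 m and z of offcut_long in the frame of board_long between 0.008 and 0.016 m and x of offcut_short in the frame of offcut_long between 0.0025 and 0.0325 m and y of offcut_short in the frame of offcut_long between -0.013 and 0.013 m and z of offcut_short in the frame of offcut_long between 0.034 and 0.042 m and angle between the x axis of offcut_short and the x axis of offcut_long, either way round below 0.3 rad); the robot touches nothing.
It also fails if it takes over 123 s, if anything falls off the work surface, if the arm or the gripper's body presses on something with over 40 N, if the wrist force passes 120 N, or if a joint passes its speed limit or range.

### The arm

A 7-joint arm with a two-finger parallel gripper is mounted at the origin on the work surface. World frame = base frame: x ahead of the robot, y to its left, z up, the work surface at z = 0. Lengths are in m, angles in rad, forces in N, time in s.
With the tool pointing down it reaches from about 0.4 to 0.85 m from the base axis. Payload 4.5 kg.
Tool frame: the origin (TCP) lies at the very end of the fingers, on their centre line; the grasp point (between the pads) lies 19 mm behind it; z points along the fingers, y is the line along which they close (so a half turn about z gives the same grasp; the last joint's range is limited). The gripper opens to 88 mm and grips with 3 to 60 N. Pads are 18 mm wide; open, the fingers measure 123 mm over their backs; the gripper's body (75 mm by 187 mm) begins 45 mm behind the grasp point.
Start: joints at [1.36, 0.689, -0.195, 1.565, 0.157, 0.902, -0.215], TCP at [0.152, -0.606, 0.239] pointing down, gripper open.
Joint ranges: [-3.01, 3.01], [-0.46, 2.08], [-1.47, 1.51], [0.13, 2.56], [-1, 4.14], [0.04, 2.09], [-2.66, 2.66]. Speed limits (rad/s): [2.57, 2.57, 3.14, 3.14, 3.14, 3.14, 3.14].

### API

Orientations are given as a unit quaternion [x, y, z, w].
In Python, from plant import r, eyes, nets gives the robot as it stands.
- The arm moves only by the shell command python3 -m pendant 'ROWS' [FORCE]. ROWS is JSON, a list of rows, each an object of numbers: "claw": the opening, from 0 (shut) to 1 (fully open); "dx", "dy", "dz": the shift along the world's x, y, z in mm; "twist": the turn about the world's z in rad. In form: [{"claw": .., "dx": .., "dy": .., "dz": .., "twist": ..}, ...]. A call has 1 to 8 rows; each row is the pose to reach, as a shift and turn from the pose commanded when the call began; what a row does not reach only later rows make up. A row lasts 1/10 s, in which the tool goes at most 50 mm and 8.59 degrees, less where a joint would pass 70% of its speed; a pose out of reach is approached as far as the arm can. A call with a gripper value outside its range is refused whole. The fingers move at their own pace and stop on an object; FORCE is the grip in N (left out, the last holds). Time passes only in rows, so rows that repeat a pose let the fingers close. It gives the time, the measured TCP pose, the force, the opening and the grip force at its end, in the units of the state.
- r.get_state(): the state, without advancing time (a new reading comes with each control period).
- eyes.snapshot(name): name is "scene" or "top"; returns (picture, depth): 400x640x3 uint8, blue, green, red; 400x640 float32, m along the optical axis (not along the pixel's ray), 0 where there is no reading.
- eyes.camera_info(name): a dict with "K" (3x3 intrinsics, pixels), "world_to_cam" (4x4, takes a point from world to camera coordinates). Camera axes: x right, y down, z forward; pixel columns grow to the right and rows downward; lengths in m; the calibration is good to about 2 mm. A picture is of the moment at which its call begins. camera_info takes no time and is no camera call.
- r.finish_job(): hands the job in; it is judged then, once.
Trained networks look in the newest picture that a camera, given by its name, has taken for a name from the list of things; names that differ only in an ending like _2 or _b are one class to them, and where a whole thing is asked for, a point or a joint stands for the part that bears it (a point fixed in the world has none). Each returns a list of dicts, best first, with "confidence" (0 to 1); they miss things now and then, are a little off and sometimes report something else, mostly with a low value. They report only what shows in the picture. A call takes as long as a camera call.
- nets.spot_in(camera, query): "box" ([left, top, width, height] as shares, 0 to 1, of the picture: columns of its width, rows of its height, round what is visible of it).
- nets.place_of(camera, query): "position" ([column, row] as shares, 0 to 1, of the picture: columns of its width, rows of its height: a listed point, or the origin of a listed thing).
The state is a dict: "clock": time; "q": joint angles; "qd": joint speeds; "joint_torque": joint torques, N m; "tool_pos": TCP position; "eef_rot": TCP orientation; "contact_force": force on the tool from outside, world axes, zero at the start; "moment": the same for the moment, N m; "opening": opening from 0.0 (shut) to 1.0 (fully open); "finger_force": force on a finger pad.
Only numpy, scipy, OpenCV 4.12 (cv2) and the standard library are available. Lean on these libraries where they do the work, as an engineer would, in place of code of your own. Each camera call takes 0.05 s, during which the arm holds its last target. There are 200 camera calls.

## Working session

There is one attempt and no reset: what is moved stays moved. The work goes in short steps, Python scripts to look and compute and a shell command to move; the robot and the scene stay as the last step left them, time stands still between calls to the robot, and variables do not carry over. Pictures are saved under pics/ and viewed, at most 14 in all, crops included, and the job is handed in when it is done.

```bash
ls; mkdir -p pics
python3 - <<'E'
from plant import r,eyes,nets
import cv2,numpy as np
s=r.get_state(); print(s['clock'],s['tool_pos'],s['eef_rot'],s['opening'])
for c in ['scene','top']:
    p,d=eyes.snapshot(c); cv2.imwrite(f'pics/{c}0.png',p); np.save(f'{c}d.npy',d)
    I=eyes.camera_info(c); print(np.round(I['K'],1).tolist(),np.round(I['world_to_cam'],3).tolist())
    if c=='top':
      for n in ['collar_wide','collar_narrow','collar_square','offcut_long','offcut_short','board_wide','board_narrow','board_square','board_long']:
        print(n,[(round(x['confidence'],2),(np.array(x['position'])*[640,400]).round()) for x in nets.place_of(c,n)[:3]])
E
```

```text
pics
0.0 [ 0.15127794 -0.60577086  0.23788905] [ 9.92510722e-01  1.22153973e-01 -1.87127677e-04 -9.15280290e-04] 0.9983787826682091
[[433.6, 0.0, 321.2], [0.0, 433.6, 202.0], [0.0, 0.0, 1.0]] [[0.169, 0.986, -0.011, -0.098], [0.699, -0.127, -0.704, -0.31], [-0.695, 0.111, -0.71, 1.655], [0.0, 0.0, 0.0, 1.0]]
[[382.6, 0.0, 308.5], [0.0, 382.6, 198.5], [0.0, 0.0, 1.0]] [[-0.114, -0.993, -0.006, 0.057], [-0.973, 0.113, -0.203, 0.505], [0.202, -0.017, -0.979, 0.808], [0.0, 0.0, 0.0, 1.0]]
collar_wide [(0.66, array([241., 239.]))]
collar_narrow [(0.54, array([376., 224.])), (0.5, array([358., 150.]))]
collar_square [(0.84, array([444., 251.]))]
offcut_long [(0.77, array([315., 225.]))]
offcut_short [(0.73, array([181., 289.]))]
board_wide [(0.72, array([141., 206.])), (0.15, array([453., 173.]))]
board_narrow [(0.86, array([245., 151.]))]
board_square [(0.82, array([455., 175.]))]
board_long [(0.68, array([358., 148.]))]
```

View pics/top0.png

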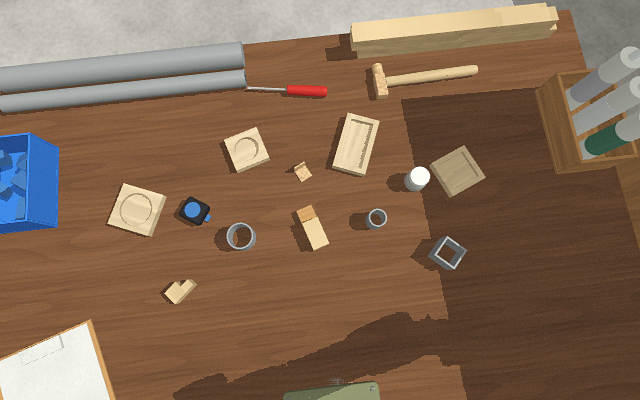

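View pics/scene0.png

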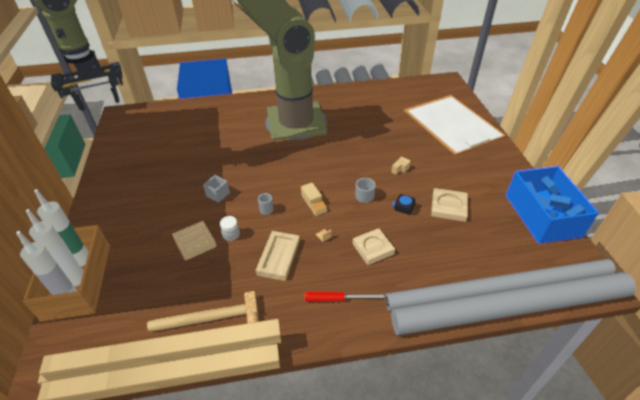

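The top picture shows the collars: wide at (241,237), narrow (376,218), square (447,253). The long offcut is at (312,228) and the short one at (180,290). The boards are wide (136,210), narrow (246,149), long (355,145) and square (458,171). There are also obstacles: a white jar at (417,178), a black/blue item at (195,211) and a small scrap at (303,172). Next I'll measure them with the depth.

```bash
cat > h.py <<'E'
import numpy as np,cv2
from plant import r,eyes,nets
def cloud(c):
    p,d=eyes.snapshot(c); I=eyes.camera_info(c); K=I['K']; T=np.linalg.inv(I['world_to_cam'])
    v,u=np.mgrid[:400,:640]; P=np.stack([(u-K[0][2])/K[0][0]*d,(v-K[1][2])/K[1][1]*d,d],-1)
    P=P@T[:3,:3].T+T[:3,3]; P[d==0]=np.nan
    return p,P
def rect(Q):
    (c,s,a)=cv2.minAreaRect((Q*1000).astype(np.float32))
    if s[0]<s[1]: s=s[::-1]; a+=90
    return np.round(c,1),np.round(s,1),round(((a+90)%180-90),1)  # mm, long axis angle deg from world x
def top(P,px,zl,zh,w=45,R=.08):
    u,v=px; Q=P[max(0,v-w):v+w,max(0,u-w):u+w].reshape(-1,3)
    c=np.nanmean(P[v-12:v+13,u-12:u+13].reshape(-1,3),0)
    return Q[(Q[:,2]>zl)&(Q[:,2]<zh)&(np.hypot(*(Q[:,:2]-c[:2]).T)<R)]
E
python3 - <<'E'
from h import *
p,P=cloud('top')
print('bench',np.nanmedian(P[320:340,200:300,2]))
B=dict(board_wide=(136,210),board_narrow=(246,149),board_square=(458,171),board_long=(355,145))
for n,px in B.items():
    Q=top(P,px,.015,.03,R=.085,w=42); print(n,len(Q),*rect(Q),'z',np.median(Q[:,2]).round(4))
    q=top(P,px,.006,.0165,R=.06,w=18); print('   recess',len(q),*rect(q) if len(q)>5 else '',np.median(q[:,2]).round(4))
O=dict(collar_wide=(241,237,.04,.06),collar_narrow=(376,218,.04,.06),collar_square=(447,253,.04,.06),offcut_long=(312,228,.01,.05),offcut_short=(180,290,.022,.04),
 jar=(417,178,.02,.2),black=(195,211,.01,.2),scrap=(303,172,.008,.1))
for n,(u,v,a,b) in O.items():
    Q=top(P,(u,v),a,b,w=28,R=.07); print(n,len(Q),*rect(Q),'z',np.median(Q[:,2]).round(4),Q[:,2].max().round(3))
Q=top(P,(312,228),.032,.045,w=28); print('long thick',*rect(Q))
Q=top(P,(312,228),.012,.026,w=28); print('long step',Q.mean(0))
Q=top(P,(180,290),.022,.04,w=28)
im=np.zeros((300,300),np.uint8)
c=np.median(Q,0); 
print(np.round((Q[:,:2])*1000)[::4].tolist())
E
```

```text
bench -0.0008429792849359297Traceback (most recent call last):
  File "<stdin>", line 6, in <module>
  File "h.py", line 9, in rect
    (c,s,a)=cv2.minAreaRect((Q*1000).astype(np.float32))
            ~~~~~~~~~~~~~~~^^^^^^^^^^^^^^^^^^^^^^^^^^^^^
cv2.error: OpenCV(4.12.0) /io/opencv/modules/imgproc/src/convhull.cpp:143: error: (-215:Assertion failed) total >= 0 && (depth == CV_32F || depth == CV_32S) in function 'convexHull'
```

Run:
```python
import cv2
p=cv2.imread('pics/top0.png')
a=cv2.resize(p[265:315,145:215],None,fx=7,fy=7,interpolation=cv2.INTER_CUBIC)
cv2.imwrite('pics/short.png',a)
```

```text
(no output)
```

View pics/short.png

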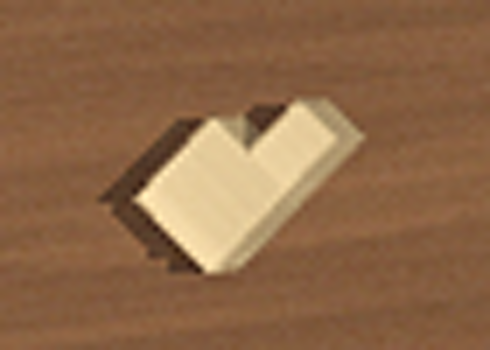

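The crop shows the short offcut: wide end lower left, tongue pointing upper right at about (178,286) in the full picture, and the cut-out corner facing up. I'll fix the helper, which needs xy only.

```bash
sed -i 's/(Q\*1000)/(Q[:,:2]*1000)/' h.py
cat > m.py <<'E'
from h import *
p,P=cloud('top')
B=dict(board_wide=(136,210),board_narrow=(246,149),board_square=(458,171),board_long=(355,145))
for n,px in B.items():
    Q=top(P,px,.015,.03,R=.085,w=42); print(n,len(Q),*rect(Q),'z',np.median(Q[:,2]).round(4))
    q=top(P,px,.006,.0165,R=.06,w=18); print('   recess',len(q),*(rect(q) if len(q)>5 else ''),np.median(q[:,2]).round(4))
O=dict(collar_wide=(241,237,.04,.06),collar_narrow=(376,218,.04,.06),collar_square=(447,253,.04,.06),offcut_long=(312,228,.01,.05),offcut_short=(180,290,.022,.04),
 jar=(417,178,.02,.2),black=(195,211,.01,.2),scrap=(303,172,.008,.1))
for n,(u,v,a,b) in O.items():
    Q=top(P,(u,v),a,b,w=28,R=.07); print(n,len(Q),*rect(Q),'z',np.median(Q[:,2]).round(4),Q[:,2].max().round(3))
Q=top(P,(312,228),.032,.045,w=28); print('long thick',*rect(Q))
Q=top(P,(312,228),.012,.026,w=28); print('long step',Q.mean(0).round(4))
E
python3 m.py
```

```text
board_wide 1097 [537.2 401.5] [103.7 100. ] 66.9 z 0.021
   recess 792 [537.2 398.3] [85.2 74.2] 75.9 0.0113
board_narrow 782 [655.  133.6] [85.3 83.8] 16.4 z 0.0213
   recess 432 [648.2 132.1] [72.1 57.1] 15.9 0.0114
board_square 753 [ 542.7 -359.5] [94.7 91.8] -67.3 z 0.0209
   recess 782 [ 541.  -354.8] [83.5 68.1] -67.6 0.0113
board_long 877 [ 638.  -129.7] [141.5  79.9] -22.7 z 0.0211
   recess 836 [ 637.1 -129.4] [106.2  54.1] -22.7 0.0112
collar_wide 178 [443.  161.1] [59.4 57.3] 82.6 z 0.0486 0.053
collar_narrow 113 [ 448.5 -147.9] [40.4 38.8] 83.9 z 0.0488 0.054
collar_square 251 [ 354.7 -294.8] [53.1 52.6] 46.1 z 0.0483 0.054
offcut_long 741 [448.1  -1.7] [99.8 38.1] 17.1 z 0.036 0.042
offcut_short 353 [344.7 307.2] [56.1 34.2] -48.6 z 0.0291 0.033
jar 511 [ 534.7 -278.1] [91.9 55.8] -75.2 z 0.0526 0.058
black 558 [515.2 262.6] [61.5 50.9] 57.3 z 0.0327 0.039
scrap 46 [596.7  12.2] [29.6  4. ] -63.1 z 0.0257 0.031
long thick [431.7  -6.8] [65.3 38.1] 17.1
long step [0.477  0.0078 0.0186]
```

```bash
python3 -m pendant '[{"claw":1,"dx":203,"dy":311,"dz":-119,"twist":0.56},{"claw":1,"dx":203,"dy":311,"dz":-119,"twist":0.56},{"claw":1,"dx":203,"dy":311,"dz":-119,"twist":0.56},{"claw":1,"dx":203,"dy":311,"dz":-119,"twist":0.56},{"claw":1,"dx":203,"dy":311,"dz":-119,"twist":0.56},{"claw":1,"dx":203,"dy":311,"dz":-119,"twist":0.56},{"claw":1,"dx":203,"dy":311,"dz":-119,"twist":0.56},{"claw":1,"dx":203,"dy":311,"dz":-119,"twist":0.56}]' 20
python3 - <<'E'
from h import *
p,P=cloud('scene'); cv2.imwrite('pics/s1.png',p)
E
```

```text
clock: 1.45
tool_pos: [0.3561, -0.293, 0.1193]
eef_rot: [0.92, 0.392, 0.001, 0.0]
contact_force: [0.3, -0.5, -0.7]
opening: 1.003
finger_force: 0.0
```

```bash
python3 -m pendant '[{"claw":1,"dx":0,"dy":0,"dz":-50,"twist":0},{"claw":1,"dx":0,"dy":0,"dz":-85,"twist":0},{"claw":1,"dx":0,"dy":0,"dz":-99,"twist":0},{"claw":1,"dx":0,"dy":0,"dz":-99,"twist":0},{"claw":0.4,"dx":0,"dy":0,"dz":-99,"twist":0},{"claw":0.4,"dx":0,"dy":0,"dz":-99,"twist":0},{"claw":0.4,"dx":0,"dy":0,"dz":-99,"twist":0},{"claw":0.4,"dx":0,"dy":0,"dz":-99,"twist":0}]' 20
```

```text
clock: 2.3
tool_pos: [0.355, -0.2959, 0.0216]
eef_rot: [0.92, 0.391, 0.001, 0.001]
contact_force: [-0.4, 0.5, -0.1]
opening: 0.661
finger_force: 0.0
```

```bash
python3 -m pendant '[{"claw":0.4,"dx":0,"dy":0,"dz":0,"twist":0},{"claw":0.4,"dx":0,"dy":0,"dz":0,"twist":0},{"claw":0.4,"dx":0,"dy":0,"dz":0,"twist":0},{"claw":0.4,"dx":0,"dy":0,"dz":20,"twist":0},{"claw":0.4,"dx":0,"dy":0,"dz":60,"twist":0},{"claw":0.4,"dx":0,"dy":0,"dz":100,"twist":0},{"claw":0.4,"dx":0,"dy":0,"dz":100,"twist":0}]' 20
```

```text
clock: 3.0
tool_pos: [0.3562, -0.2968, 0.1245]
eef_rot: [0.92, 0.391, 0.002, 0.003]
contact_force: [1.3, 0.3, -0.5]
opening: 0.587
finger_force: 20.0
```

```bash
python3 -m pendant '[{"claw":0.4,"dx":30,"dy":-10,"dz":0,"twist":0.145},{"claw":0.4,"dx":60,"dy":-20,"dz":0,"twist":0.29},{"claw":0.4,"dx":90,"dy":-30,"dz":0,"twist":0.435},{"claw":0.4,"dx":120,"dy":-40,"dz":0,"twist":0.58},{"claw":0.4,"dx":150,"dy":-50,"dz":0,"twist":0.725},{"claw":0.4,"dx":175,"dy":-60,"dz":0,"twist":0.87},{"claw":0.4,"dx":187,"dy":-64,"dz":0,"twist":1.015},{"claw":0.4,"dx":187,"dy":-64,"dz":0,"twist":1.16}]'; python3 -m pendant '[{"claw":0.4,"dx":0,"dy":0,"dz":-30,"twist":0},{"claw":0.4,"dx":0,"dy":0,"dz":-60,"twist":0},{"claw":0.4,"dx":0,"dy":0,"dz":-60,"twist":0}]'
python3 - <<'E'
from h import *
s=r.get_state(); print(s['tool_pos'])
p,P=cloud('scene'); cv2.imwrite('pics/s2.png',cv2.resize(p[170:290,130:300],None,fx=4,fy=4))
E
```

```text
clock: 3.8
tool_pos: [0.543, -0.3593, 0.1192]
eef_rot: [0.553, 0.833, 0.001, 0.0]
contact_force: [0.2, 0.5, -1.0]
opening: 0.589
finger_force: 20.0
clock: 4.1
tool_pos: [0.5376, -0.358, 0.0556]
eef_rot: [0.555, 0.832, -0.001, -0.005]
contact_force: [-0.6, 0.9, -0.6]
opening: 0.584
finger_force: 20.0
[ 0.53761582 -0.35804933  0.05563514]
```

View pics/s2.png

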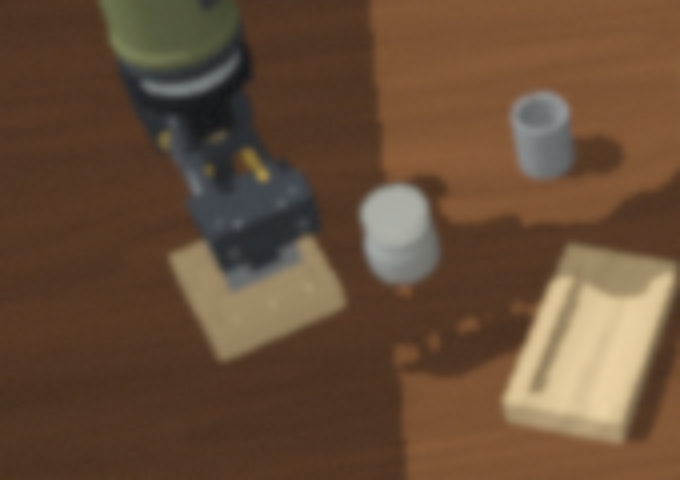

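The collar is centred over the square board, about (265,290) in the crop, and clear of the jar. I'll lower it and release.

```bash
python3 -m pendant '[{"claw":0.4,"dx":0,"dy":0,"dz":-15,"twist":0},{"claw":0.4,"dx":0,"dy":0,"dz":-23,"twist":0},{"claw":0.4,"dx":0,"dy":0,"dz":-27,"twist":0},{"claw":0.4,"dx":0,"dy":0,"dz":-27,"twist":0}]'
```

```text
clock: 4.55
tool_pos: [0.5417, -0.3594, 0.0339]
eef_rot: [0.555, 0.832, 0.0, 0.0]
contact_force: [0.4, -0.5, -0.2]
opening: 0.589
finger_force: 20.0
```

```bash
python3 -m pendant '[{"claw":0.4,"dx":0,"dy":0,"dz":-1,"twist":0},{"claw":0.85,"dx":0,"dy":0,"dz":-1,"twist":0},{"claw":0.85,"dx":0,"dy":0,"dz":-1,"twist":0},{"claw":0.85,"dx":0,"dy":0,"dz":-1,"twist":0},{"claw":0.85,"dx":0,"dy":0,"dz":-1,"twist":0},{"claw":0.85,"dx":0,"dy":0,"dz":30,"twist":0},{"claw":0.85,"dx":0,"dy":0,"dz":80,"twist":0},{"claw":0.85,"dx":0,"dy":0,"dz":90,"twist":0}]'
```

```text
clock: 5.35
tool_pos: [0.5448, -0.3601, 0.129]
eef_rot: [0.555, 0.832, 0.001, 0.004]
contact_force: [0.6, -0.5, 0.5]
opening: 0.852
finger_force: 0.0
```

```bash
python3 -m pendant '[{"claw":0.85,"dx":-19,"dy":43,"dz":0,"twist":0},{"claw":0.85,"dx":-38,"dy":86,"dz":0,"twist":0},{"claw":0.85,"dx":-57,"dy":129,"dz":0,"twist":0},{"claw":0.85,"dx":-76,"dy":172,"dz":0,"twist":0},{"claw":0.85,"dx":-94,"dy":211,"dz":0,"twist":0},{"claw":0.85,"dx":-94,"dy":211,"dz":-20,"twist":0},{"claw":0.85,"dx":-94,"dy":211,"dz":-40,"twist":0},{"claw":0.85,"dx":-94,"dy":211,"dz":-40,"twist":0}]'
```

```text
clock: 6.15
tool_pos: [0.4464, -0.1478, 0.0823]
eef_rot: [0.554, 0.832, -0.001, -0.001]
contact_force: [0.2, 0.0, 0.5]
opening: 0.851
finger_force: 0.0
```

Run:
```python
from h import *
p,P=cloud('top'); cv2.imwrite('pics/t3.png',p)
s=r.get_state(); print(s['tool_pos'])
Q=top(P,(458,171),.05,.075,w=30); print('square',len(Q),*rect(Q),np.median(Q[:,2]))
Q=top(P,(417,178),.045,.09,w=18); print('jar',len(Q),*rect(Q))
Q=top(P,(376,218),.04,.06,w=28); print('narrow',len(Q),*(rect(Q) if len(Q)>5 else ''))
```

```text
[ 0.44693823 -0.1481129   0.08315183]
square 0 [0. 0.] [0. 0.] 0.0 nan
jar 0 [0. 0.] [0. 0.] 0.0
narrow 51 [ 443.5 -136.9] [38.6 16.1] 24.4
  return _methods._mean(a, axis=axis, dtype=dtype,
  ret = ret.dtype.type(ret / rcount)
```

View pics/t3.png

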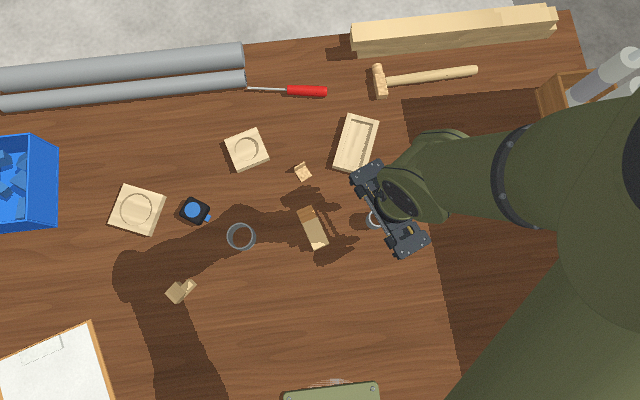

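The gripper sits over the narrow collar, which is visible at (374,220). The arm hides the square board, so I'll check that one later.

```bash
python3 -m pendant '[{"claw":0.85,"dx":0,"dy":0,"dz":-40,"twist":0},{"claw":0.85,"dx":0,"dy":0,"dz":-62,"twist":0},{"claw":0.3,"dx":0,"dy":0,"dz":-62,"twist":0},{"claw":0.3,"dx":0,"dy":0,"dz":-62,"twist":0},{"claw":0.3,"dx":0,"dy":0,"dz":-62,"twist":0},{"claw":0.3,"dx":0,"dy":0,"dz":-62,"twist":0},{"claw":0.3,"dx":0,"dy":0,"dz":-62,"twist":0},{"claw":0.3,"dx":0,"dy":0,"dz":-62,"twist":0}]'; python3 -m pendant '[{"claw":0.3,"dx":0,"dy":0,"dz":0,"twist":0},{"claw":0.3,"dx":0,"dy":0,"dz":30,"twist":0},{"claw":0.3,"dx":0,"dy":0,"dz":70,"twist":0},{"claw":0.3,"dx":0,"dy":0,"dz":100,"twist":0},{"claw":0.3,"dx":0,"dy":0,"dz":100,"twist":0}]'
```

```text
clock: 7.0
tool_pos: [0.4482, -0.1487, 0.0228]
eef_rot: [0.555, 0.832, 0.0, 0.001]
contact_force: [-0.2, 0.3, 7.3]
opening: 0.47
finger_force: 20.0
clock: 7.5
tool_pos: [0.4493, -0.149, 0.1251]
eef_rot: [0.556, 0.831, 0.002, 0.003]
contact_force: [1.4, -0.4, -0.6]
opening: 0.465
finger_force: 20.0
```

```bash
python3 -m pendant '[{"claw":0.3,"dx":29,"dy":40,"dz":0,"twist":0},{"claw":0.3,"dx":58,"dy":80,"dz":0,"twist":0},{"claw":0.3,"dx":87,"dy":120,"dz":0,"twist":0},{"claw":0.3,"dx":116,"dy":160,"dz":0,"twist":0},{"claw":0.3,"dx":145,"dy":200,"dz":0,"twist":0},{"claw":0.3,"dx":174,"dy":240,"dz":0,"twist":0},{"claw":0.3,"dx":206,"dy":281,"dz":0,"twist":0},{"claw":0.3,"dx":206,"dy":281,"dz":0,"twist":0}]';  python3 -m pendant '[{"claw":0.3,"dx":0,"dy":0,"dz":-35,"twist":0},{"claw":0.3,"dx":0,"dy":0,"dz":-70,"twist":0},{"claw":0.3,"dx":0,"dy":0,"dz":-83,"twist":0},{"claw":0.3,"dx":0,"dy":0,"dz":-86,"twist":0},{"claw":0.3,"dx":0,"dy":0,"dz":-87,"twist":0}]'
```

```text
clock: 8.3
tool_pos: [0.6556, 0.1415, 0.1215]
eef_rot: [0.552, 0.834, 0.004, -0.001]
contact_force: [-0.8, 0.5, -0.6]
opening: 0.464
finger_force: 20.0
clock: 8.8
tool_pos: [0.6534, 0.1324, 0.0346]
eef_rot: [0.555, 0.832, -0.0, 0.0]
contact_force: [-0.9, 0.2, 0.0]
opening: 0.468
finger_force: 20.0
```

Run:
```python
from h import *
p,P=cloud('top')
for n,px in dict(sq=(458,171),nar=(250,143)).items():
    Q=top(P,px,.048,.075,w=25); print(n,len(Q),*rect(Q),np.median(Q[:,2]))
cv2.imwrite('pics/t4.png',cv2.resize(p[90:270,180:500],None,fx=2.5,fy=2.5))
print(r.get_state()['contact_force'])
```

```text
sq 268 [ 542.7 -359.1] [53.9 52. ] -67.1 0.059568879818637066
nar 0 [0. 0.] [0. 0.] 0.0 nan
[-0.60827952 -0.58282838 -0.0829302 ]
  return _methods._mean(a, axis=axis, dtype=dtype,
  ret = ret.dtype.type(ret / rcount)
```

View pics/t4.png

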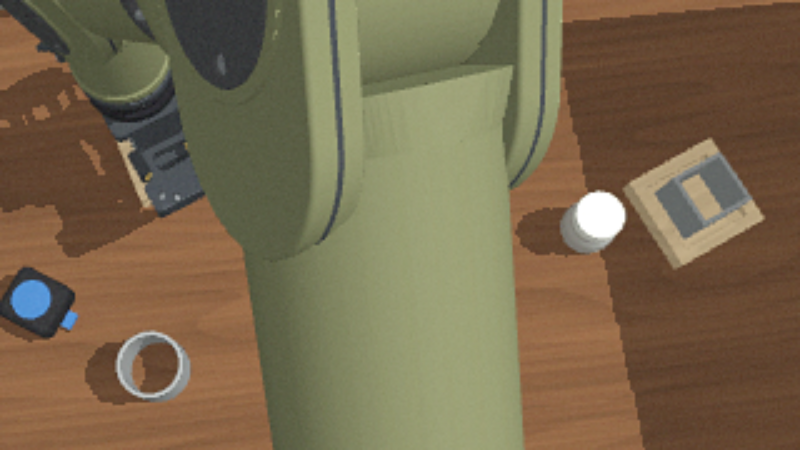

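The square collar sits in its recess, at (695,195) in the crop, with its top at 60 mm. I'll release the narrow one.

```bash
python3 -m pendant '[{"claw":0.3,"dx":0,"dy":0,"dz":-1,"twist":0},{"claw":0.75,"dx":0,"dy":0,"dz":-1,"twist":0},{"claw":0.75,"dx":0,"dy":0,"dz":-1,"twist":0},{"claw":0.75,"dx":0,"dy":0,"dz":-1,"twist":0},{"claw":0.75,"dx":0,"dy":0,"dz":-1,"twist":0},{"claw":0.75,"dx":0,"dy":0,"dz":30,"twist":0},{"claw":0.75,"dx":0,"dy":0,"dz":80,"twist":0},{"claw":0.75,"dx":0,"dy":0,"dz":90,"twist":0}]'
```

```text
clock: 9.65
tool_pos: [0.6565, 0.1344, 0.1303]
eef_rot: [0.555, 0.832, 0.004, 0.002]
contact_force: [0.7, 1.1, 0.6]
opening: 0.754
finger_force: 0.0
```

```bash
python3 -m pendant '[{"claw":1,"dx":-45,"dy":6,"dz":0,"twist":0},{"claw":1,"dx":-90,"dy":12,"dz":0,"twist":0},{"claw":1,"dx":-135,"dy":18,"dz":-10,"twist":0},{"claw":1,"dx":-180,"dy":24,"dz":-30,"twist":0},{"claw":1,"dx":-211,"dy":28,"dz":-45,"twist":0},{"claw":1,"dx":-211,"dy":28,"dz":-45,"twist":0},{"claw":1,"dx":-211,"dy":28,"dz":-45,"twist":0}]'; python3 -m pendant '[{"claw":1,"dx":0,"dy":0,"dz":-30,"twist":0},{"claw":1,"dx":0,"dy":0,"dz":-59,"twist":0},{"claw":1,"dx":0,"dy":0,"dz":-59,"twist":0},{"claw":0.5,"dx":0,"dy":0,"dz":-59,"twist":0},{"claw":0.5,"dx":0,"dy":0,"dz":-59,"twist":0},{"claw":0.5,"dx":0,"dy":0,"dz":-59,"twist":0},{"claw":0.5,"dx":0,"dy":0,"dz":-59,"twist":0},{"claw":0.5,"dx":0,"dy":0,"dz":-59,"twist":0}]'; python3 -m pendant '[{"claw":0.5,"dx":0,"dy":0,"dz":0,"twist":0},{"claw":0.5,"dx":0,"dy":0,"dz":30,"twist":0},{"claw":0.5,"dx":0,"dy":0,"dz":70,"twist":0},{"claw":0.5,"dx":0,"dy":0,"dz":100,"twist":0},{"claw":0.5,"dx":0,"dy":0,"dz":100,"twist":0}]'
```

```text
clock: 10.35
tool_pos: [0.4425, 0.1611, 0.0797]
eef_rot: [0.554, 0.832, -0.0, 0.0]
contact_force: [0.4, 0.5, -0.2]
opening: 1.001
finger_force: 0.0
clock: 11.15
tool_pos: [0.4433, 0.1607, 0.0217]
eef_rot: [0.555, 0.832, 0.001, 0.0]
contact_force: [-1.3, -0.5, 7.1]
opening: 0.66
finger_force: 20.0
clock: 11.65
tool_pos: [0.4442, 0.1613, 0.124]
eef_rot: [0.555, 0.832, 0.003, 0.001]
contact_force: [0.6, 0.1, -0.4]
opening: 0.663
finger_force: 20.0
```

```bash
python3 -m pendant '[{"claw":0.5,"dx":16,"dy":40,"dz":0,"twist":0},{"claw":0.5,"dx":32,"dy":80,"dz":0,"twist":0},{"claw":0.5,"dx":48,"dy":120,"dz":0,"twist":0},{"claw":0.5,"dx":64,"dy":160,"dz":0,"twist":0},{"claw":0.5,"dx":80,"dy":205,"dz":0,"twist":0},{"claw":0.5,"dx":94,"dy":239,"dz":0,"twist":0},{"claw":0.5,"dx":94,"dy":239,"dz":0,"twist":0},{"claw":0.5,"dx":94,"dy":239,"dz":0,"twist":0}]';  python3 -m pendant '[{"claw":0.5,"dx":0,"dy":0,"dz":-35,"twist":0},{"claw":0.5,"dx":0,"dy":0,"dz":-70,"twist":0},{"claw":0.5,"dx":0,"dy":0,"dz":-83,"twist":0},{"claw":0.5,"dx":0,"dy":0,"dz":-87,"twist":0},{"claw":0.5,"dx":0,"dy":0,"dz":-87,"twist":0}]'
```

```text
clock: 12.45
tool_pos: [0.5356, 0.3993, 0.119]
eef_rot: [0.555, 0.832, -0.001, 0.0]
contact_force: [-0.2, -1.0, -0.6]
opening: 0.663
finger_force: 20.0
clock: 12.95
tool_pos: [0.5362, 0.3976, 0.0338]
eef_rot: [0.555, 0.832, -0.001, 0.0]
contact_force: [-0.1, -0.8, 0.2]
opening: 0.659
finger_force: 20.0
```

Run:
```python
from h import *
p,P=cloud('top')
for n,px in dict(nar=(246,143),wide=(136,200)).items():
    Q=top(P,px,.048,.075,w=25); print(n,len(Q),*rect(Q),np.median(Q[:,2]))
cv2.imwrite('pics/t5.png',cv2.resize(p[90:270,80:400],None,fx=2.5,fy=2.5))
```

```text
nar 148 [653.7 132.6] [41.  39.8] 49.0 0.05953237761102942
wide 0 [0. 0.] [0. 0.] 0.0 nan
  return _methods._mean(a, axis=axis, dtype=dtype,
  ret = ret.dtype.type(ret / rcount)
```

View pics/t5.png

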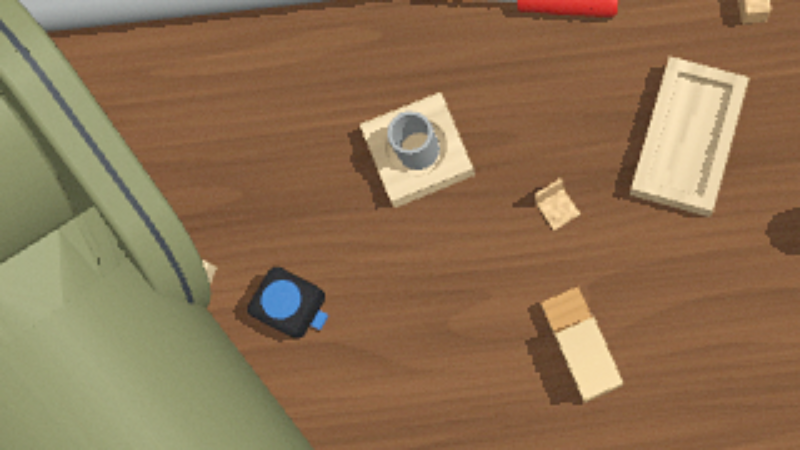

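The narrow collar stands seated at (413,140) in the crop, top at 60 mm. I'll release the wide one.

```bash
python3 -m pendant '[{"claw":0.5,"dx":0,"dy":0,"dz":-1,"twist":0},{"claw":0.95,"dx":0,"dy":0,"dz":-1,"twist":0},{"claw":0.95,"dx":0,"dy":0,"dz":-1,"twist":0},{"claw":0.95,"dx":0,"dy":0,"dz":-1,"twist":0},{"claw":0.95,"dx":0,"dy":0,"dz":-1,"twist":0},{"claw":0.95,"dx":0,"dy":0,"dz":30,"twist":0},{"claw":0.95,"dx":0,"dy":0,"dz":80,"twist":0},{"claw":0.95,"dx":0,"dy":0,"dz":90,"twist":0}]'
```

```text
clock: 13.8
tool_pos: [0.5385, 0.4026, 0.1293]
eef_rot: [0.555, 0.832, 0.005, 0.001]
contact_force: [0.2, 1.0, 0.1]
opening: 0.952
finger_force: 0.0
```

```bash
python3 -m pendant '[{"claw":0.95,"dx":-11,"dy":-45,"dz":0,"twist":0.148},{"claw":0.95,"dx":-22,"dy":-90,"dz":0,"twist":0.295},{"claw":0.95,"dx":-33,"dy":-135,"dz":0,"twist":0.443},{"claw":0.95,"dx":-44,"dy":-180,"dz":0,"twist":0.59},{"claw":0.85,"dx":-54,"dy":-225,"dz":0,"twist":0.74},{"claw":0.85,"dx":-64,"dy":-270,"dz":0,"twist":0.885},{"claw":0.85,"dx":-75,"dy":-315,"dz":0,"twist":1.03},{"claw":0.85,"dx":-85,"dy":-360,"dz":0,"twist":1.18}]'; python3 -m pendant '[{"claw":0.85,"dx":-11,"dy":-44,"dz":0,"twist":0.148},{"claw":0.85,"dx":-11,"dy":-44,"dz":-20,"twist":0.296},{"claw":0.85,"dx":-11,"dy":-44,"dz":-50,"twist":0.296},{"claw":0.85,"dx":-11,"dy":-44,"dz":-50,"twist":0.296}]'
```

```text
clock: 14.6
tool_pos: [0.451, 0.038, 0.1238]
eef_rot: [-0.005, 1.0, 0.0, 0.0]
contact_force: [0.3, 0.2, -0.4]
opening: 0.85
finger_force: 0.0
clock: 15.0
tool_pos: [0.4391, -0.0053, 0.0717]
eef_rot: [-0.148, 0.989, 0.0, -0.002]
contact_force: [0.1, -0.5, 0.6]
opening: 0.849
finger_force: 0.0
```

```bash
python3 -m pendant '[{"claw":0.85,"dx":0,"dy":0,"dz":-35,"twist":0},{"claw":0.85,"dx":0,"dy":0,"dz":-61,"twist":0},{"claw":0.3,"dx":0,"dy":0,"dz":-61,"twist":0},{"claw":0.3,"dx":0,"dy":0,"dz":-61,"twist":0},{"claw":0.3,"dx":0,"dy":0,"dz":-61,"twist":0},{"claw":0.3,"dx":0,"dy":0,"dz":-61,"twist":0},{"claw":0.3,"dx":0,"dy":0,"dz":-61,"twist":0},{"claw":0.3,"dx":0,"dy":0,"dz":-61,"twist":0}]' 30; python3 -m pendant '[{"claw":0.3,"dx":0,"dy":0,"dz":0,"twist":0},{"claw":0.3,"dx":0,"dy":0,"dz":0,"twist":0},{"claw":0.3,"dx":0,"dy":0,"dz":30,"twist":0},{"claw":0.3,"dx":0,"dy":0,"dz":70,"twist":0},{"claw":0.3,"dx":0,"dy":0,"dz":90,"twist":0},{"claw":0.3,"dx":0,"dy":0,"dz":90,"twist":0}]'
python3 - <<'E'
from h import *
p,P=cloud('scene'); cv2.imwrite('pics/s6.png',cv2.resize(p[100:280,200:480],None,fx=2.8,fy=2.8))
p,P=cloud('top'); Q=top(P,(136,205),.048,.075,w=30); print('wide',len(Q),*rect(Q),np.median(Q[:,2]))
E
```

```text
clock: 15.8
tool_pos: [0.4411, -0.0044, 0.0137]
eef_rot: [-0.149, 0.989, -0.0, 0.001]
contact_force: [-0.1, -1.1, 7.8]
opening: 0.429
finger_force: 30.0
clock: 16.4
tool_pos: [0.4419, -0.0042, 0.1052]
eef_rot: [-0.149, 0.989, -0.0, 0.002]
contact_force: [-0.7, -0.5, -0.5]
opening: 0.433
finger_force: 30.0
wide 283 [536.6 399.4] [60.7 58.1] 83.6 0.05896924356957722
```

View pics/s6.png

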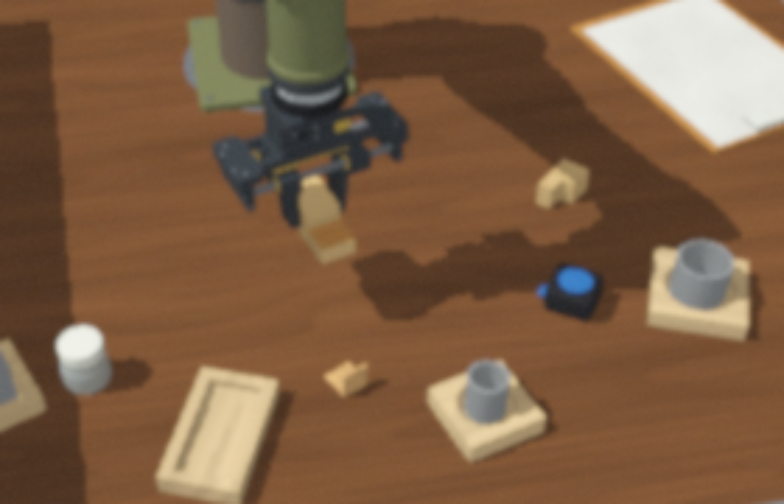

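The wide collar (702,272) and narrow collar (487,390) are seated. The long offcut hangs level at (327,220) with its step facing away from the robot, so I'll carry it to its board.

```bash
python3 -m pendant '[{"claw":0.3,"dx":36,"dy":-23,"dz":0,"twist":-0.135},{"claw":0.3,"dx":72,"dy":-46,"dz":0,"twist":-0.27},{"claw":0.3,"dx":108,"dy":-70,"dz":0,"twist":-0.405},{"claw":0.3,"dx":144,"dy":-93,"dz":0,"twist":-0.54},{"claw":0.3,"dx":175,"dy":-114,"dz":0,"twist":-0.64},{"claw":0.3,"dx":189,"dy":-122,"dz":0,"twist":-0.695},{"claw":0.3,"dx":189,"dy":-122,"dz":-20,"twist":-0.695},{"claw":0.3,"dx":189,"dy":-122,"dz":-40,"twist":-0.695}]'; python3 -m pendant '[{"claw":0.3,"dx":0,"dy":0,"dz":-15,"twist":0},{"claw":0.3,"dx":0,"dy":0,"dz":-27,"twist":0},{"claw":0.3,"dx":0,"dy":0,"dz":-35,"twist":0},{"claw":0.3,"dx":0,"dy":0,"dz":-38,"twist":0},{"claw":0.3,"dx":0,"dy":0,"dz":-38,"twist":0}]'
```

```text
clock: 17.3
tool_pos: [0.6292, -0.1271, 0.0603]
eef_rot: [0.197, 0.98, -0.0, -0.001]
contact_force: [-1.1, 0.0, -0.9]
opening: 0.427
finger_force: 30.0
clock: 17.8
tool_pos: [0.629, -0.1262, 0.0256]
eef_rot: [0.196, 0.981, -0.0, -0.0]
contact_force: [-4.0, 0.6, 5.7]
opening: 0.424
finger_force: 30.0
```

```bash
python3 -m pendant '[{"claw":0.7,"dx":0,"dy":0,"dz":0,"twist":0},{"claw":0.7,"dx":0,"dy":0,"dz":0,"twist":0},{"claw":0.7,"dx":0,"dy":0,"dz":0,"twist":0},{"claw":0.7,"dx":0,"dy":0,"dz":0,"twist":0},{"claw":0.7,"dx":0,"dy":0,"dz":30,"twist":0},{"claw":0.7,"dx":0,"dy":0,"dz":80,"twist":0},{"claw":0.7,"dx":0,"dy":0,"dz":100,"twist":0}]'
```

```text
clock: 18.5
tool_pos: [0.6317, -0.1257, 0.1287]
eef_rot: [0.197, 0.98, 0.001, 0.003]
contact_force: [0.9, 0.1, -0.5]
opening: 0.693
finger_force: 0.0
```

```bash
python3 -m pendant '[{"claw":0.7,"dx":-25,"dy":38,"dz":0,"twist":-0.06},{"claw":0.7,"dx":-51,"dy":77,"dz":0,"twist":-0.12},{"claw":0.7,"dx":-77,"dy":117,"dz":0,"twist":-0.18},{"claw":0.7,"dx":-103,"dy":156,"dz":0,"twist":-0.24},{"claw":0.7,"dx":-129,"dy":195,"dz":0,"twist":-0.3},{"claw":0.7,"dx":-155,"dy":235,"dz":0,"twist":-0.36},{"claw":0.7,"dx":-181,"dy":274,"dz":0,"twist":-0.42},{"claw":0.7,"dx":-207,"dy":314,"dz":0,"twist":-0.452}]'; python3 -m pendant '[{"claw":0.7,"dx":-26,"dy":39,"dz":0,"twist":0},{"claw":0.7,"dx":-52,"dy":78,"dz":0,"twist":0},{"claw":0.7,"dx":-74,"dy":112,"dz":0,"twist":0},{"claw":0.7,"dx":-82,"dy":124,"dz":-20,"twist":0},{"claw":0.7,"dx":-82,"dy":124,"dz":-50,"twist":0},{"claw":0.7,"dx":-82,"dy":124,"dz":-50,"twist":0},{"claw":0.7,"dx":-82,"dy":124,"dz":-50,"twist":0}]'
python3 - <<'E'
from h import *
p,P=cloud('top')
px=(352,143)
Q=top(P,px,.04,.06,w=35); print('thick',len(Q),*rect(Q),np.median(Q[:,2]))
Q=top(P,px,.027,.06,w=35); print('all',len(Q),*rect(Q))
Q=top(P,px,.027,.036,w=35); print('step',len(Q),*rect(Q),np.median(Q[:,2]))
E
```

```text
clock: 19.3
tool_pos: [0.4216, 0.1892, 0.1249]
eef_rot: [0.412, 0.911, 0.0, 0.0]
contact_force: [1.1, 1.5, -0.4]
opening: 0.702
finger_force: 0.0
clock: 20.0
tool_pos: [0.3404, 0.3112, 0.0748]
eef_rot: [0.411, 0.912, -0.001, 0.0]
contact_force: [-0.2, -0.5, -0.2]
opening: 0.7
finger_force: 0.0
thick 460 [ 619.5 -121.4] [66. 38.] -22.8 0.04915858834995912
all 653 [ 635.7 -128.1] [101.1  38. ] -22.7
step 187 [ 635.9 -127.8] [100.9  37.7] -23.2 0.030894057170381406
```

```bash
python3 -m pendant '[{"claw":0.7,"dx":0,"dy":0,"dz":-35,"twist":0},{"claw":0.7,"dx":0,"dy":0,"dz":-60,"twist":0},{"claw":0.7,"dx":0,"dy":0,"dz":-69,"twist":0},{"claw":0.7,"dx":0,"dy":0,"dz":-69,"twist":0},{"claw":0.25,"dx":0,"dy":0,"dz":-69,"twist":0},{"claw":0.25,"dx":0,"dy":0,"dz":-69,"twist":0},{"claw":0.25,"dx":0,"dy":0,"dz":-69,"twist":0},{"claw":0.25,"dx":0,"dy":0,"dz":-69,"twist":0}]' 20; python3 -m pendant '[{"claw":0.25,"dx":0,"dy":0,"dz":0,"twist":0},{"claw":0.25,"dx":0,"dy":0,"dz":0,"twist":0},{"claw":0.25,"dx":0,"dy":0,"dz":30,"twist":0},{"claw":0.25,"dx":0,"dy":0,"dz":70,"twist":0},{"claw":0.25,"dx":0,"dy":0,"dz":119,"twist":0},{"claw":0.25,"dx":0,"dy":0,"dz":119,"twist":0}]'
```

```text
clock: 20.85
tool_pos: [0.341, 0.3118, 0.0063]
eef_rot: [0.412, 0.911, 0.001, 0.0]
contact_force: [0.5, 0.3, 4.4]
opening: 0.381
finger_force: 20.0
clock: 21.45
tool_pos: [0.3411, 0.3131, 0.1286]
eef_rot: [0.412, 0.911, 0.003, -0.0]
contact_force: [0.3, 0.3, -0.5]
opening: 0.384
finger_force: 20.0
```

```bash
python3 -m pendant '[{"claw":0.25,"dx":25,"dy":-39,"dz":0,"twist":0.05},{"claw":0.25,"dx":50,"dy":-78,"dz":0,"twist":0.1},{"claw":0.25,"dx":75,"dy":-118,"dz":0,"twist":0.15},{"claw":0.25,"dx":100,"dy":-157,"dz":0,"twist":0.2},{"claw":0.25,"dx":125,"dy":-197,"dz":0,"twist":0.25},{"claw":0.25,"dx":150,"dy":-236,"dz":0,"twist":0.3},{"claw":0.25,"dx":175,"dy":-276,"dz":0,"twist":0.35},{"claw":0.25,"dx":200,"dy":-315,"dz":0,"twist":0.4}]'; python3 -m pendant '[{"claw":0.25,"dx":25,"dy":-39,"dz":0,"twist":0.03},{"claw":0.25,"dx":50,"dy":-78,"dz":0,"twist":0.052},{"claw":0.25,"dx":68,"dy":-107,"dz":0,"twist":0.052},{"claw":0.25,"dx":73,"dy":-116,"dz":0,"twist":0.052},{"claw":0.25,"dx":73,"dy":-116,"dz":-25,"twist":0.052},{"claw":0.25,"dx":73,"dy":-116,"dz":-45,"twist":0.052},{"claw":0.25,"dx":73,"dy":-116,"dz":-55,"twist":0.052},{"claw":0.25,"dx":73,"dy":-116,"dz":-55,"twist":0.052}]'
python3 - <<'E'
from h import *
p,P=cloud('scene'); cv2.imwrite('pics/s7.png',cv2.resize(p[170:300,200:380],None,fx=4,fy=4))
E
```

```text
clock: 22.25
tool_pos: [0.5407, -0.0058, 0.1239]
eef_rot: [0.221, 0.975, -0.0, -0.001]
contact_force: [1.5, 0.1, -0.5]
opening: 0.384
finger_force: 20.0
clock: 23.05
tool_pos: [0.6118, -0.1184, 0.0677]
eef_rot: [0.196, 0.981, -0.0, -0.002]
contact_force: [0.3, -0.5, -1.2]
opening: 0.384
finger_force: 20.0
```

View pics/s7.png

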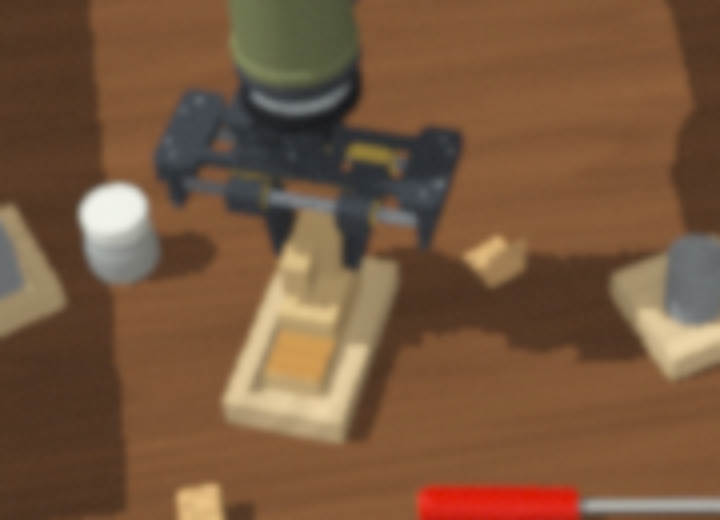

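The short offcut hangs in line above the thick part, around (320,260) in the crop. I'll lower it the last 14 mm.

```bash
python3 -m pendant '[{"claw":0.25,"dx":0,"dy":0,"dz":-7,"twist":0},{"claw":0.25,"dx":0,"dy":0,"dz":-11,"twist":0},{"claw":0.25,"dx":0,"dy":0,"dz":-13,"twist":0},{"claw":0.25,"dx":0,"dy":0,"dz":-14,"twist":0},{"claw":0.25,"dx":0,"dy":0,"dz":-14,"twist":0}]'
```

```text
clock: 23.6
tool_pos: [0.6136, -0.1194, 0.0564]
eef_rot: [0.197, 0.98, -0.0, 0.0]
contact_force: [-1.5, -0.8, 4.3]
opening: 0.383
finger_force: 20.0
```

```bash
python3 -m pendant '[{"claw":0.6,"dx":0,"dy":0,"dz":0,"twist":0},{"claw":0.6,"dx":0,"dy":0,"dz":0,"twist":0},{"claw":0.6,"dx":0,"dy":0,"dz":0,"twist":0},{"claw":0.6,"dx":0,"dy":0,"dz":0,"twist":0},{"claw":0.6,"dx":0,"dy":0,"dz":30,"twist":0},{"claw":0.6,"dx":0,"dy":0,"dz":80,"twist":0},{"claw":0.6,"dx":0,"dy":0,"dz":110,"twist":0}]'; python3 -m pendant '[{"claw":0.6,"dx":-40,"dy":30,"dz":0,"twist":0},{"claw":0.6,"dx":-80,"dy":60,"dz":0,"twist":0},{"claw":0.6,"dx":-120,"dy":90,"dz":0,"twist":0},{"claw":0.6,"dx":-160,"dy":120,"dz":0,"twist":0},{"claw":0.6,"dx":-200,"dy":150,"dz":0,"twist":0},{"claw":0.6,"dx":-200,"dy":190,"dz":0,"twist":0},{"claw":0.6,"dx":-200,"dy":230,"dz":0,"twist":0},{"claw":0.6,"dx":-200,"dy":230,"dz":0,"twist":0}]'
python3 - <<'E'
from h import *
p,P=cloud('top'); cv2.imwrite('pics/t8.png',p)
for n,px in dict(nar=(246,143),wide=(136,205),sq=(458,171)).items():
    Q=top(P,px,.048,.075,w=28); print(n,len(Q),*rect(Q),np.median(Q[:,2]).round(4))
Q=top(P,(352,143),.07,.09,w=35); print('short',len(Q),*rect(Q),np.median(Q[:,2]).round(4))
Q=top(P,(352,143),.027,.06,w=35); print('long',len(Q),*rect(Q))
E
```

```text
clock: 24.3
tool_pos: [0.6146, -0.1187, 0.1686]
eef_rot: [0.196, 0.981, 0.001, 0.001]
contact_force: [1.0, 0.1, -0.4]
opening: 0.603
finger_force: 0.0
clock: 25.1
tool_pos: [0.4141, 0.1178, 0.1669]
eef_rot: [0.192, 0.981, 0.004, 0.001]
contact_force: [0.3, -0.1, 0.1]
opening: 0.598
finger_force: 0.0
nar 151 [653.3 132.8] [41.6 40.3] 54.0 0.0597
wide 280 [536.6 398.6] [59.8 58.6] 83.1 0.0594
sq 0 [0. 0.] [0. 0.] 0.0 nan
short 0 [0. 0.] [0. 0.] 0.0 nan
long 0 [0. 0.] [0. 0.] 0.0
  return _methods._mean(a, axis=axis, dtype=dtype,
  ret = ret.dtype.type(ret / rcount)
```

View pics/t8.png

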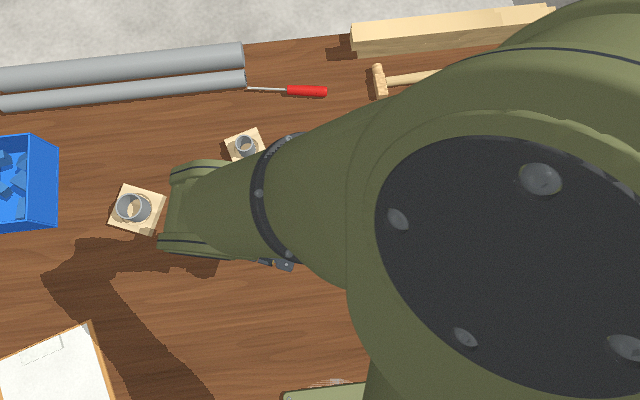

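The wide (134,207) and narrow (244,145) collars are seated, but the arm hides the rest. I'll move to the earlier pose, which had a clear view.

```bash
python3 -m pendant '[{"claw":0.6,"dx":-20,"dy":45,"dz":0,"twist":0},{"claw":0.6,"dx":-40,"dy":90,"dz":0,"twist":0},{"claw":0.6,"dx":-60,"dy":135,"dz":0,"twist":0},{"claw":0.6,"dx":-74,"dy":180,"dz":0,"twist":0},{"claw":0.6,"dx":-74,"dy":210,"dz":0,"twist":0},{"claw":0.6,"dx":-74,"dy":210,"dz":0,"twist":0},{"claw":0.6,"dx":-74,"dy":210,"dz":0,"twist":0}]'
python3 - <<'E'
from h import *
p,P=cloud('top'); cv2.imwrite('pics/t9.png',p[60:360,90:560])
for n,px,a,b in [('nar',(246,143),.048,.075),('wide',(136,205),.048,.075),('sq',(458,171),.048,.075),('short',(352,143),.07,.09),('long',(352,143),.027,.06)]:
    Q=top(P,px,a,b,w=35); print(n,len(Q),*rect(Q),np.median(Q[:,2]).round(4))
E
```

```text
clock: 25.85
tool_pos: [0.3399, 0.3194, 0.1654]
eef_rot: [0.197, 0.98, -0.001, 0.0]
contact_force: [-0.6, -1.1, 0.2]
opening: 0.604
finger_force: 0.0
nar 147 [653.4 132.8] [40.8 40.3] 54.2 0.0598
wide 0 [0. 0.] [0. 0.] 0.0 nan
sq 283 [ 533.4 -332.6] [110.8  54.7] -71.1 0.0597
short 316 [ 619.6 -121. ] [57.4 33.7] -22.9 0.0792
long 318 [ 635.7 -128.1] [100.9  37.9] -22.7 0.0345
  return _methods._mean(a, axis=axis, dtype=dtype,
  ret = ret.dtype.type(ret / rcount)
```

View pics/t9.png

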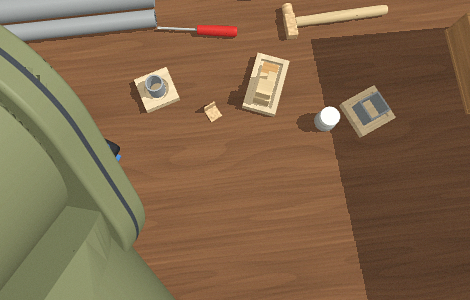

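The stack is in the long board at (266,84) in the crop, the square collar sits at (368,108), and the short offcut is centred on the thick part with its top at 79 mm. I'll hand in.

```bash
python3 -c "
from plant import r
print(r.finish_job())"
```

```text
the job is handed in; nothing more can be done
None
```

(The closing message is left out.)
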